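Counterbalance a centrifuge bucket

TASK

Find the counterweight for the sealed centrifuge bucket: stand the bucket upright on either pan of the empty balance and let go, then stand weights from the tray (200, 100, 50 and 20 g) upright, side by side, on the other pan until the beam settles level - within 19 g, as near as these weights will bring it. Weights you do not need end standing upright off the balance. Do not disturb the 500 g weight or anything else on the bench.

Things in the scene. Friction and masses are not known exactly. Their poses are not given: they have to be found in the camera images.
- beam (a joint): beam angle, rad: 0 level, positive = left pan (balance +y, the robot's left) up, right pan down; stops at -0.28 and 0.28. m grams more on one pan tip it by 0.0015*m*cos(angle) rad, heavier side down, wherever on the pan the load stands; settles in about 1 s; above about 194 g it rests on the stop. 19 g is 0.0285 rad
- balance: the two-pan balance, fixed: grey base 90 x 200 x 22 mm, middle column, 240 mm beam along its y, pivoted 85 mm above the bench. A dark pointer hangs from the beam before a white scale on the base's near and far faces; level = pointer over the scale's dark middle block. Origin: centre of the underside; y from right to left pan; yaw up to 0.3 rad
- pan_left_top (a point): centre of the top face of the left pan (balance +y side, 110 mm from the pivot): flat steel disc 110 mm across, 4 mm thick, no rim, 120 mm above the bench when level; rises and sinks up to 30 mm with the beam and stays horizontal. z up
- pan_right_top (a point): the same for the right pan (balance -y side)
- bucket: sealed aluminium centrifuge bucket, 85 to 335 g: round body 46 mm across, 81 mm high; collar 49 mm across from 61 to 72 mm up, thin bar on top; two lugs 20 mm wide reach 34 mm from the axis along its +x and -x, 42 to 54 mm up (grip across its y, clear of them). Stands on the dark mat among glassware. Origin: centre of its underside; z up its axis
- weight_200: the 200 g weight: plain stainless cylinder 31 mm across and 30 mm high, with a narrower neck and a knob 22 mm across on top, 48 mm high in all; exactly 200 g. Stands in the weight tray. Origin: centre of its underside; z up its axis
- weight_100: the 100 g weight: plain stainless cylinder 25 mm across and 23 mm high, with a narrower neck and a knob 18 mm across on top, 39 mm high in all; exactly 100 g. Stands in the weight tray. Origin: centre of its underside; z up its axis
- weight_50: the 50 g weight: plain stainless cylinder 20 mm across and 18 mm high, with a narrower neck and a knob 14 mm across on top, 32 mm high in all; exactly 50 g. Stands in the weight tray. Origin: centre of its underside; z up its axis
- weight_20: the 20 g weight: plain stainless cylinder 15 mm across and 12.5 mm high, with a narrower neck and a knob 11 mm across on top, 25 mm high in all; exactly 20 g. Stands in the weight tray. Origin: centre of its underside; z up its axis
- weight_500: the 500 g weight, same shape, the largest: 42 mm across, 64 mm high; not to be used or disturbed. Stands in the tray. Origin: centre of its underside
- small_jar: small amber jar 28 mm across, 34 mm high in the tray; bystander. Origin: centre of its underside
- beaker: glass beaker 50 mm across, 62 mm high on the mat; bystander. Origin: centre of its underside
- reagent_bottle: white bottle 46 mm across, 88 mm high on the mat; bystander. Origin: centre of its underside
- screw_jar: amber jar 50 mm across, 58 mm high on the mat; bystander. Origin: centre of its underside
- stopper: dark rubber stopper 34 mm across, 28 mm high, on the bench between robot and balance; bystander. Origin: centre of its underside
- spatula: flat steel spatula 178 mm long, 4 mm thick, lying on the bench beyond the balance; bystander. Origin: on its underside, 75 mm from the handle's end
- tray: white weight tray, fixed: 210 x 150 mm, floor 4 mm above the bench, rim 7 mm above the bench and 4 mm thick; six things stand in it in two rows along its x (about 65 mm apart in a row, rows 70 mm apart), in any order. Left or right of the balance. Origin: centre of its underside
- mat: dark rubber mat, fixed: 230 x 210 mm, 3 mm thick, on the side of the balance opposite to the tray; bucket, beaker, bottle and jar stand on it, at least 80 mm apart centre to centre, in any order. Origin: centre of its underside
Things that resemble listed ones, but are neither listed nor needed, are in the scene too. Leave any purple look-alike of the weight_100 alone.

How it is judged (in metres and radians):
On the way:
1. the bucket stands on one pan, let go, and has tipped the empty balance towards it (((horizontal distance between bucket and pan_left_top below 0.045 m and z of bucket in the frame of pan_left_top between -0.004 and 0.005 m and angle between bucket's own z axis and vertical below 0.15 rad and value of joint beam below -0.08 rad) or (horizontal distance between bucket and pan_right_top below 0.045 m and z of bucket in the frame of pan_right_top between -0.004 and 0.005 m and angle between bucket's own z axis and vertical below 0.15 rad and value of joint beam above 0.08 rad)) and contact force between the fingers and bucket below 0.05 N), for 0.3 s.
At the end, for the whole second after the job is handed in: Bucket upright on one pan, axis within 45 mm of its centre; the weights used upright on the face of the other pan, not stacked; all other 20 to 200 g weights upright on the tray floor or bench; beam at rest within 0.0285 rad (19 g) of level; bystanders within 20 mm of their places (((horizontal distance between bucket and pan_left_top below 0.045 m and z of bucket in the frame of pan_left_top between -0.004 and 0.005 m and angle between bucket's own z axis and vertical below 0.15 rad and ((horizontal distance between weight_200 and pan_right_top below 0.055 m and z of weight_200 in the frame of pan_right_top between -0.004 and 0.005 m and angle between weight_200's own z axis and vertical below 0.15 rad) or (height (world z) of weight_200 below 0.012 m and angle between weight_200's own z axis and vertical below 0.15 rad)) and ((horizontal distance between weight_100 and pan_right_top below 0.055 m and z of weight_100 in the frame of pan_right_top between -0.004 and 0.005 m and angle between weight_100's own z axis and vertical below 0.15 rad) or (height (world z) of weight_100 below 0.012 m and angle between weight_100's own z axis and vertical below 0.15 rad)) and ((horizontal distance between weight_50 and pan_right_top below 0.055 m and z of weight_50 in the frame of pan_right_top between -0.004 and 0.005 m and angle between weight_50's own z axis and vertical below 0.15 rad) or (height (world z) of weight_50 below 0.012 m and angle between weight_50's own z axis and vertical below 0.15 rad)) and ((horizontal distance between weight_20 and pan_right_top below 0.055 m and z of weight_20 in the frame of pan_right_top between -0.004 and 0.005 m and angle between weight_20's own z axis and vertical below 0.15 rad) or (height (world z) of weight_20 below 0.012 m and angle between weight_20's own z axis and vertical below 0.15 rad))) or (horizontal distance between bucket and pan_right_top below 0.045 m and z of bucket in the frame of pan_right_top between -0.004 and 0.005 m and angle between bucket's own z axis and vertical below 0.15 rad and ((horizontal distance between weight_200 and pan_left_top below 0.055 m and z of weight_200 in the frame of pan_left_top between -0.004 and 0.005 m and angle between weight_200's own z axis and vertical below 0.15 rad) or (height (world z) of weight_200 below 0.012 m and angle between weight_200's own z axis and vertical below 0.15 rad)) and ((horizontal distance between weight_100 and pan_left_top below 0.055 m and z of weight_100 in the frame of pan_left_top between -0.004 and 0.005 m and angle between weight_100's own z axis and vertical below 0.15 rad) or (height (world z) of weight_100 below 0.012 m and angle between weight_100's own z axis and vertical below 0.15 rad)) and ((horizontal distance between weight_50 and pan_left_top below 0.055 m and z of weight_50 in the frame of pan_left_top between -0.004 and 0.005 m and angle between weight_50's own z axis and vertical below 0.15 rad) or (height (world z) of weight_50 below 0.012 m and angle between weight_50's own z axis and vertical below 0.15 rad)) and ((horizontal distance between weight_20 and pan_left_top below 0.055 m and z of weight_20 in the frame of pan_left_top between -0.004 and 0.005 m and angle between weight_20's own z axis and vertical below 0.15 rad) or (height (world z) of weight_20 below 0.012 m and angle between weight_20's own z axis and vertical below 0.15 rad)))) and value of joint beam between -0.0285 and 0.0285 rad and velocity of joint beam between -0.03 and 0.03 rad/s and linear speed of bucket below 0.01 m/s); the robot touches nothing.
It fails at once if the 500 g weight or the small jar in the tray is moved by more than 20 mm or tipped (distance of any of weight_500, small_jar from where it was at the start of the episode above 0.02 m or angle between any of weight_500, small_jar's own z axis and vertical above 0.35 rad).
It fails at once if the beaker, bottle or jar on the mat is moved by more than 20 mm or tipped (distance of any of beaker, reagent_bottle, screw_jar from where it was at the start of the episode above 0.02 m or angle between any of beaker, reagent_bottle, screw_jar's own z axis and vertical above 0.35 rad).
It fails at once if the stopper or the spatula is moved by more than 20 mm or tipped (distance of any of stopper, spatula from where it was at the start of the episode above 0.02 m or angle between any of stopper, spatula's own z axis and vertical above 0.35 rad).
It also fails if it takes over 72 s, if anything falls off the work surface, if the arm or the gripper's body presses on something with over 40 N, if the wrist force passes 120 N, or if a joint passes its speed limit or range.

ROBOT

A 7-joint arm with a two-finger parallel gripper is mounted at the origin on the work surface. World frame = base frame: x ahead of the robot, y to its left, z up, the work surface at z = 0. Lengths are in mm, angles in rad, forces in N, time in s.
With the tool pointing down it reaches from about 425 to 875 mm from the base axis. Payload 8.4 kg.
Tool frame: the origin (TCP) lies at the centre of the arm's flange, where the gripper is bolted on; the fingertips stand 173 mm ahead of it and the grasp point (between the pads) lies ahead of it (r.grip_point_offset is the z of the grasp point in the tool frame, in mm); z points along the fingers, y is the direction in which the jaws open and shut (so a half turn about z gives the same grasp; the last joint's range is limited). The gripper opens to 85 mm and grips with 20 to 120 N. Pads are 22 mm wide; open, the fingers measure 114 mm over their backs; the gripper's body (76 mm by 85 mm) begins 54 mm behind the grasp point. The pads swing forward as they close: fully open they stand 13 mm farther back than shut.
Start: joints at [-1.258, 0.333, 0.04, 1.465, -0.013, 1.343, -0.059], TCP at [260.171, 595.638, 404.708] pointing down, gripper open.
Joint ranges: [-2.58, 2.58], [-0.38, 2.09], [-1.3, 1.39], [0.25, 2.4], [-1.5, 4.64], [0.08, 2.09], [-2.65, 2.65]. Speed limits (rad/s): [2.22, 2.22, 2.79, 2.79, 3.14, 3.14, 3.14].

INTERFACE

Orientations are given as a unit quaternion [x, y, z, w].
In Python, from bench import r gives the robot as it stands.
- The arm moves only by the shell command python3 -m crank 'ROWS' [OPENING] [FORCE]. ROWS is JSON, one flat list of numbers, 6 for each row, row after row: the shift along the world's x, y, z in mm, then the turn, a rotation vector about the world's x, y, z in rad. In form: [tx, ty, tz, rx, ry, rz, tx, ty, tz, rx, ry, rz, ...]. A call has 1 to 20 rows; each row is the pose to reach, as a shift and turn from the pose commanded when the call began; what a row does not reach only later rows make up. A row lasts 1/10 s, in which the tool goes at most 50 mm and 8.59 degrees, less where a joint would pass 70% of its speed; a pose out of reach is approached as far as the arm can. A call with a gripper value outside its range is refused whole. OPENING is the opening, from -1 (shut) to 1 (fully open), set as the call begins (- or left out, the last holds). The fingers move at their own pace and stop on an object; FORCE is the grip in N (left out, the last holds). Time passes only in rows, so rows that repeat a pose let the fingers close. It gives the time, the measured TCP pose, the force and the opening at its end, in the units of the state.
- r.get_obs(): the state, without advancing time (a new reading comes with each control period).
- r.grab_frame(name): name is "scene" or "top"; returns a dict with "pixels" (384x512x3 uint8, blue, green, red), "fx", "fy", "cx", "cy" (pixels), "view" (4x4, takes a point from world to camera coordinates). Camera axes: x right, y down, z forward; pixel columns grow to the right and rows downward; lengths in mm; the calibration is good to about 2 mm. A picture is of the moment at which its call begins. There is no depth.
- r.close_job(): hands the job in, once; it reports no verdict.
The state is a dict: "time": time; "q": joint angles; "qvel": joint speeds; "effort": joint torques, N m; "eef_pos": TCP position; "tcp_rot": TCP orientation; "wrist_force": force on the tool from outside, world axes, zero at the start; "wrist_torque": the same for the moment, N m; "finger_gap": finger opening in mm.
Only numpy, scipy, OpenCV 4.12 (cv2) and the standard library are available. Lean on these libraries where they do the work, as an engineer would, in place of code of your own. Each camera call takes 0.05 s, during which the arm holds its last target.

## Working session

There is one attempt and no reset: what is moved stays moved. The work goes in short steps, Python scripts to look and compute and a shell command to move; the robot and the scene stay as the last step left them, time stands still between calls to the robot, and variables do not carry over. Pictures are saved under pics/ and viewed, and the job is handed in when it is done.

```bash
ls; mkdir -p pics; cat > h.py <<'E'
import numpy as np,cv2
from bench import r
def grab(name,out=None):
    f=r.grab_frame(name)
    if out: cv2.imwrite('pics/'+out,f['pixels'])
    return f
def crop(f,x0,y0,x1,y1,s,out):
    p=f['pixels'][y0:y1,x0:x1]
    cv2.imwrite('pics/'+out,cv2.resize(p,None,fx=s,fy=s,interpolation=cv2.INTER_CUBIC))
def ray(f,u,v,z):
    V=np.array(f['view']);R=V[:3,:3];t=V[:3,3]
    c=-R.T@t; d=R.T@np.array([(u-f['cx'])/f['fx'],(v-f['cy'])/f['fy'],1])
    return c+d*(z-c[2])/d[2]
def proj(f,p):
    V=np.array(f['view']);q=V[:3,:3]@np.array(p)+V[:3,3]
    return np.array([f['cx']+f['fx']*q[0]/q[2],f['cy']+f['fy']*q[1]/q[2]])
E
python3 - <<'E'
from h import *
for n in ("scene","top"):
    f=grab(n,n+"0.png")
    V=np.array(f['view']);print(n,f['fx'],f['cx'],f['cy'],(-V[:3,:3].T@V[:3,3]).round(1),V[:3,:3].round(3).tolist())
print(r.get_obs(),r.grip_point_offset)
E
```

```text
pics
scene 438.95774596185834 248.91423581360627 192.76284164546345 [1068.4 -674.5  828.8] [[0.789, 0.615, -0.01], [0.402, -0.527, -0.749], [-0.466, 0.586, -0.663]]
top 460.21224690665076 259.5122410152283 186.5594014490533 [ 492.7  -18.7 1475.2] [[0.028, -1.0, 0.005], [-0.998, -0.028, -0.055], [0.055, -0.003, -0.998]]
{'time': 0.1, 'q': array([-1.25823835,  0.33383054,  0.03986058,  1.46615225, -0.01340844,
        1.3432852 , -0.05845527]), 'qvel': array([-1.49980155e-04, -2.26861009e-03, -2.85145046e-04, -4.28289795e-03,
        3.97147544e-04, -9.45201031e-04,  5.00249040e-05]), 'effort': array([ 4.63624368e-03, -6.60017323e+01,  1.37070682e+00, -4.06476045e+01,
        1.71779457e-02,  8.83414701e-03, -2.13427808e-05]), 'eef_pos': array([260.08271463, 595.53579469, 403.93108436]), 'tcp_rot': array([ 2.04408207e-01,  9.78885483e-01, -6.97069579e-04, -1.03913098e-04]), 'wrist_force': array([-0.48707833,  0.36002892, -1.17021448]), 'wrist_torque': array([-0.03421784,  0.00317136, -0.005454  ]), 'finger_gap': 84.79570004864718} 154.70000000000002
```

View pics/scene0.png

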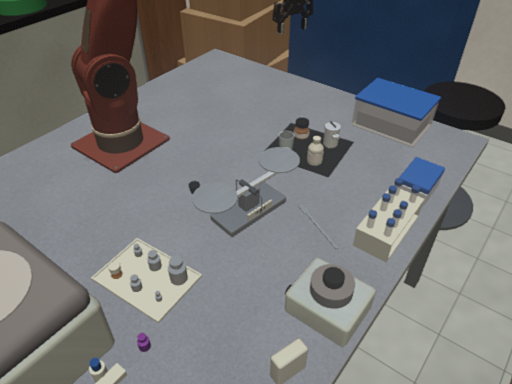

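View pics/top0.png

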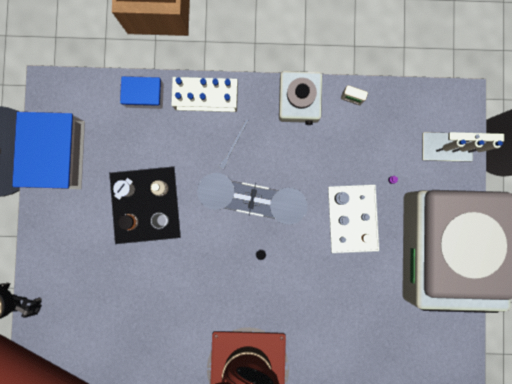

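The top view shows the mat at about (145,205), with the bucket candidate at (123,187). The balance is at (252,198) and the tray at (354,218). The purple look-alike is at (393,180), outside the tray. I'll enlarge these areas.

```bash
python3 - <<'E'
from h import *
f=grab("top"); 
crop(f,105,160,185,250,6.5,'mat1.png'); crop(f,320,175,390,260,6.5,'tray1.png'); crop(f,190,160,315,265,6,'bal1.png')
g=grab("scene"); crop(g,255,110,365,180,7,'smat1.png'); crop(g,85,230,210,320,6,'stray1.png');crop(g,180,140,310,235,6,'sbal1.png')
E
```

```text
(no output)
```

View pics/mat1.png

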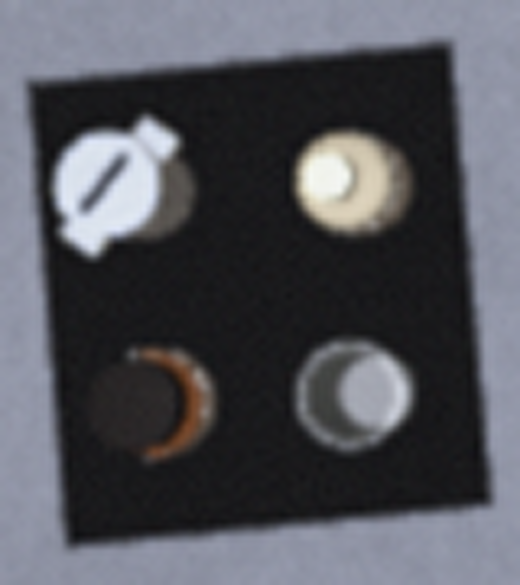

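View pics/tray1.png

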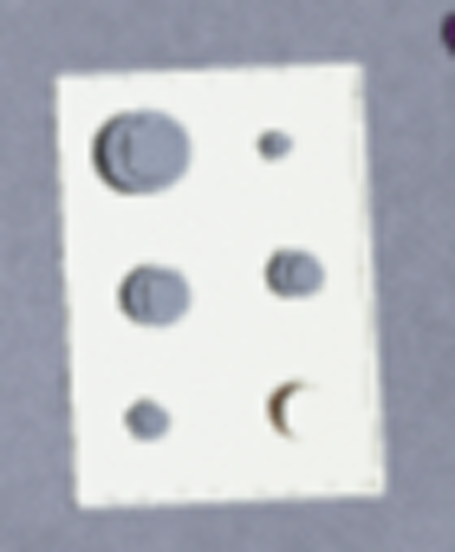

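View pics/bal1.png

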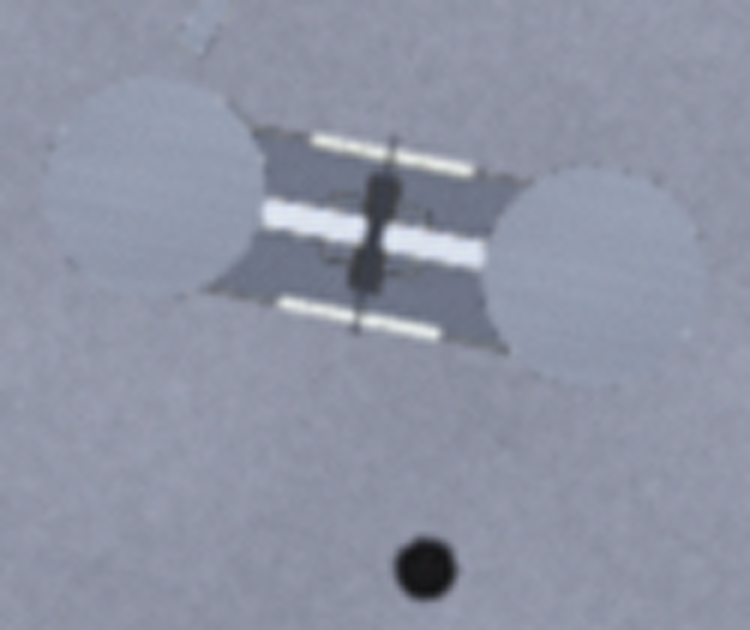

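View pics/smat1.png

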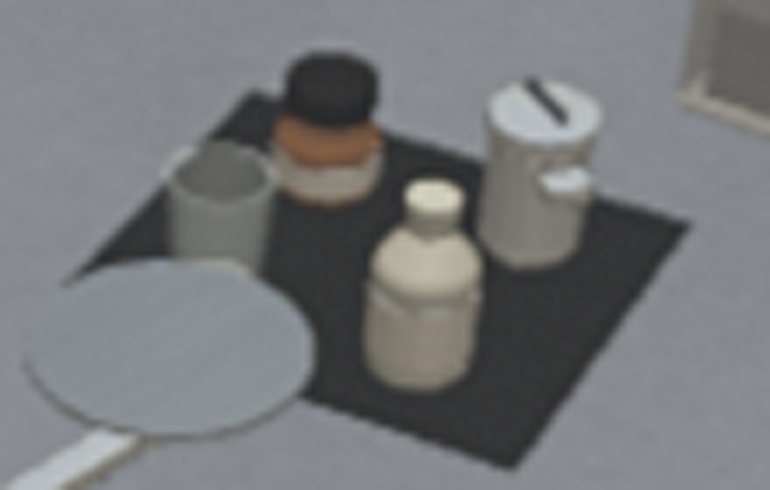

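View pics/stray1.png

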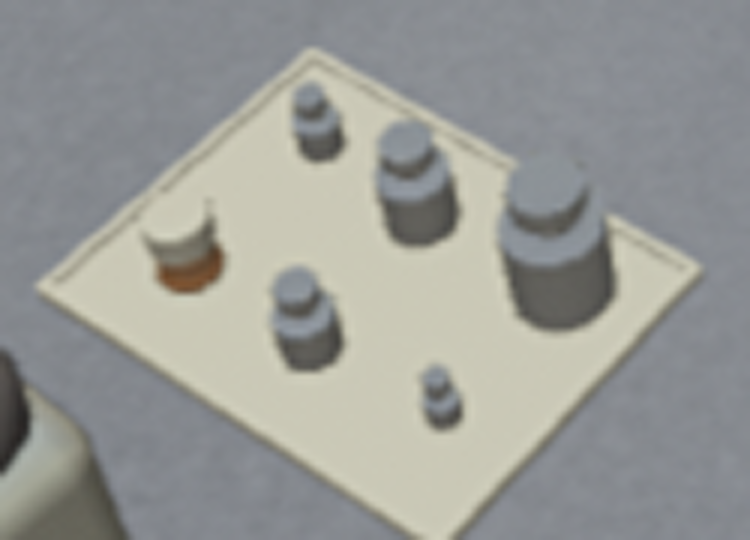

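View pics/sbal1.png

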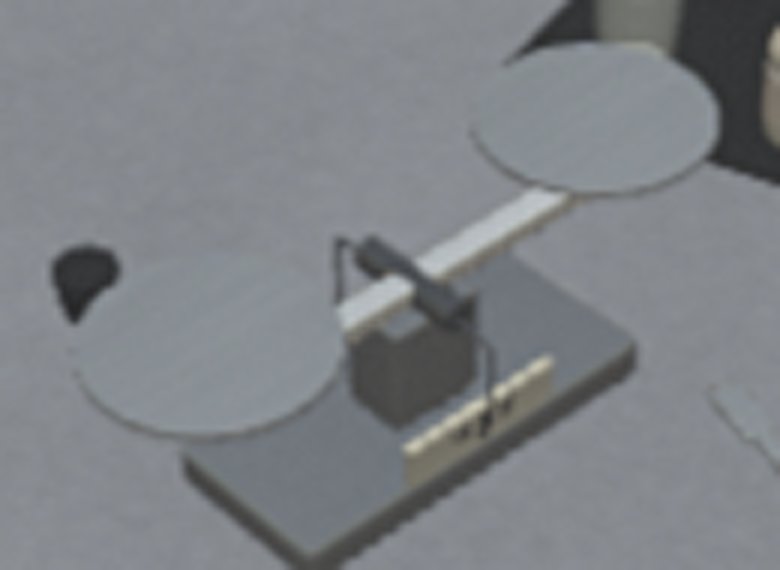

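```bash
python3 - <<'E'
from h import *
t=grab("top"); s=grab("scene")
def T(c,o,sc): return c[0]/sc+o[0],c[1]/sc+o[1]
def both(n,tc,to,ts,sc_,so,ss,z):
    a=ray(t,*T(tc,to,ts),z);print(n,'top',a[:2].round(1),end=' ')
    if sc_: b=ray(s,*T(sc_,so,ss),z);print('scene',b[:2].round(1),end='')
    print()
M=((105,160),6.5);SM=((255,110),7);Y=((320,175),6.5);SY=((85,230),6);B=((190,160),6);SB=((180,140),6)
both('bucket',(107,185),*M,(545,112),*SM,84)
both('lug1',(155,137),*M,None,0,0,57)
both('lug2',(83,240),*M,None,0,0,57)
both('bottle',(328,176),*M,(434,198),*SM,91)
both('bottlebase',(353,184),*M,None,0,0,50)
both('jar',(135,405),*M,(331,78),*SM,61)
both('beaker',(355,396),*M,(220,168),*SM,60)
both('200',(163,296),*Y,(407,140),*SY,52)
both('100',(302,273),*Y,(298,286),*SY,43)
both('50',(150,420),*Y,(310,95),*SY,36)
both('20',(276,145),*Y,(436,374),*SY,29)
both('500',(160,152),*Y,(547,185),*SY,68)
both('sj',(300,408),*Y,(178,216),*SY,38)
both('L',(154,187),*B,(596,117),*SB,120)
both('R',(593,275),*B,(210,345),*SB,120)
both('stopper',(427,568),*B,None,0,0,28)
print(np.degrees(0))
E
```

```text
bucket top [551.6 393.5] scene [559.8 386.2]
lug1 top [576.1 379.7] 
lug2 top [526.4 411.6] 
bottle top [558.3 289.5] scene [560.5 290.6]
bottlebase top [556.8 286.5] 
jar top [449.3 382.5] scene [451.3 384.7]
beaker top [456.4 279.5] scene [451.3 294. ]
200 top [ 473.2 -290.6] scene [ 475.5 -288.9]
100 top [ 485.9 -358.6] scene [ 489.2 -357.7]
50 top [ 413.5 -288.4] scene [ 414.8 -288.4]
20 top [ 547.3 -348.4] scene [ 549.7 -347.9]
500 top [ 541.  -284.9] scene [ 545.5 -280.1]
sj top [ 421.3 -359.8] scene [ 423.4 -361.5]
L top [549.9 105.4] scene [552.5 107.3]
R top [ 512.7 -111.2] scene [ 515.8 -110.3]
stopper top [359.2 -34.7] 
0.0
```

The bucket is the white lidded can with lugs at top pixel (121,188). The two views agree on about (552.5, 396), once the lid plane is set to the collar height. The lug axis is at -33°, so the jaws go to 57°. I'll move above it first.

```bash
python3 -m crank '[20,-14,0,0,0,-0.01, 55,-38,0,0,0,-0.03, 95,-65,0,0,0,-0.05, 135,-92,0,0,0,-0.07, 175,-120,0,0,0,-0.1, 215,-147,0,0,0,-0.12, 250,-171,0,0,0,-0.14, 278,-190,0,0,0,-0.16, 292,-200,0,0,0,-0.16, 292,-200,-30,0,0,-0.16, 292,-200,-60,0,0,-0.16, 292,-200,-60,0,0,-0.16, 292,-200,-60,0,0,-0.16]' 1 40; python3 - <<'E'
from h import *
f=grab("top");crop(f,90,140,200,260,6,'mat2.png')
g=grab("scene");crop(g,240,40,370,190,5,'smat2.png')
E
```

```text
time: 1.6
eef_pos: [551.6, 396.2, 345.1]
tcp_rot: [0.281, 0.96, -0.0, -0.0]
wrist_force: [0.5, -0.6, 0.3]
finger_gap: 85.0
```

View pics/smat2.png

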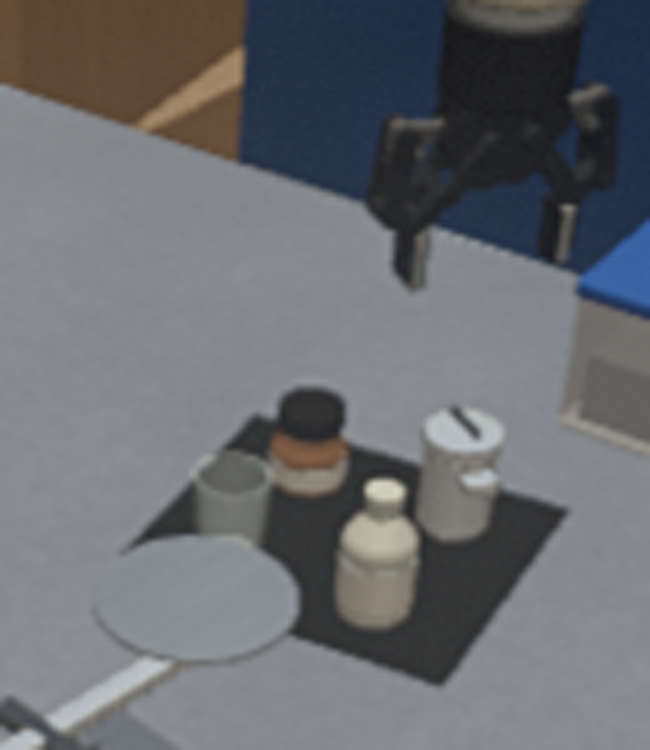

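View pics/mat2.png

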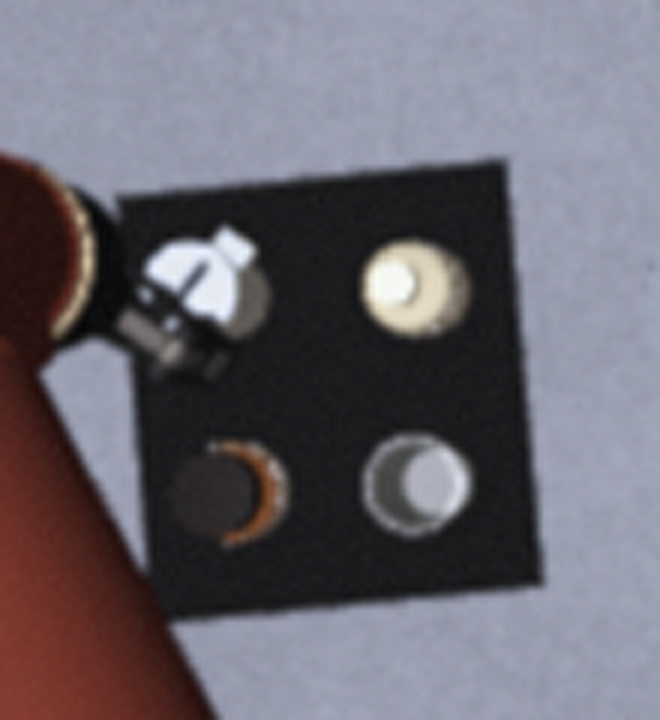

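```bash
python3 - <<'E'
from h import *
g=grab("scene");f=grab("top")
for z in(180,185):
  a=ray(g,418/5+240,283/5+40,z);b=ray(g,563/5+240,262/5+40,z);print(a.round(1),b.round(1),((a+b)/2).round(1))
o=r.get_obs();print(o['eef_pos'])
E
```

```text
[524.3 371.5 180. ] [580.6 445.3 180. ] [552.5 408.4 180. ]
[528.5 363.4 185. ] [584.3 436.6 185. ] [556.4 400.  185. ]
[552.37475713 396.08211438 346.72496018]
```

```bash
python3 -m crank '[0,0,-15,0,0,0, 0,0,-40,0,0,0, 0,0,-65,0,0,0, 0,0,-90,0,0,0, 0,0,-115,0,0,0, 0,0,-135,0,0,0, 0,0,-145,0,0,0, 0,0,-145,0,0,0, 0,0,-145,0,0,0]' 1 40; python3 - <<'E'
from h import *
g=grab("scene");crop(g,240,60,370,190,5,'smat3.png')
E
```

```text
time: 2.7
eef_pos: [552.4, 395.8, 200.4]
tcp_rot: [0.282, 0.959, 0.0, 0.0]
wrist_force: [-0.1, -0.1, -0.1]
finger_gap: 85.8
```

View pics/smat3.png

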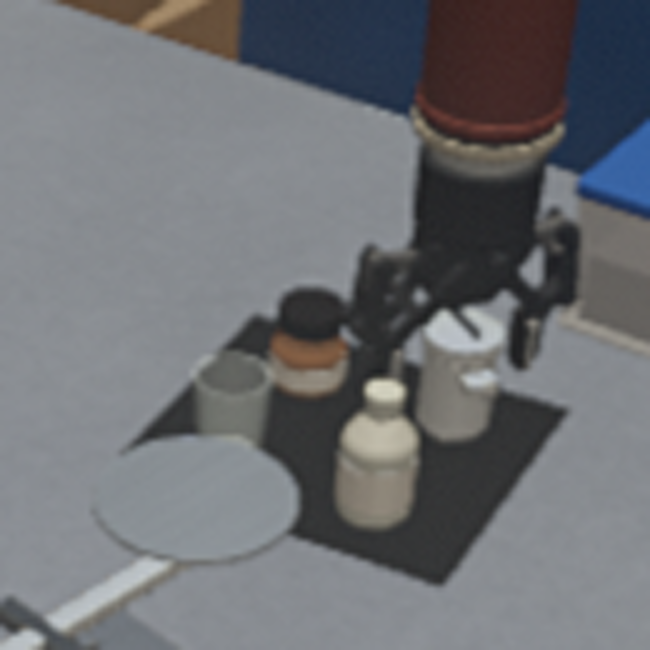

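The fingers straddle the bucket clear of its lugs and the neighbours. Next I'll close, lift, and read the weight.

```bash
python3 -m crank '[0,0,0,0,0,0, 0,0,0,0,0,0, 0,0,0,0,0,0, 0,0,0,0,0,0, 0,0,0,0,0,0, 0,0,0,0,0,0, 0,0,0,0,0,0, 0,0,0,0,0,0]' -1 40; python3 -m crank '[0,0,15,0,0,0, 0,0,45,0,0,0, 0,0,85,0,0,0, 0,0,115,0,0,0, 0,0,140,0,0,0, 0,0,145,0,0,0, 0,0,145,0,0,0, 0,0,145,0,0,0, 0,0,145,0,0,0]'; python3 - <<'E'
from h import *
w=[]
for i in range(6):
    g=grab("scene"); o=r.get_obs(); w.append(o['wrist_force'])
print(np.mean(w,0),np.std(w,0),o['finger_gap'])
crop(g,240,20,370,170,5,'smat4.png')
E
```

```text
time: 3.55
eef_pos: [552.6, 396.1, 200.8]
tcp_rot: [0.282, 0.959, 0.001, 0.001]
wrist_force: [1.7, 1.1, 6.4]
finger_gap: 46.7
time: 4.45
eef_pos: [551.8, 395.4, 342.6]
tcp_rot: [0.282, 0.959, -0.001, -0.001]
wrist_force: [-0.1, -0.4, -2.6]
finger_gap: 46.8
[-0.08293421 -0.15077673 -2.70532836] [0.12632697 0.28780014 0.41753013] 46.86597997381889
```

View pics/smat4.png

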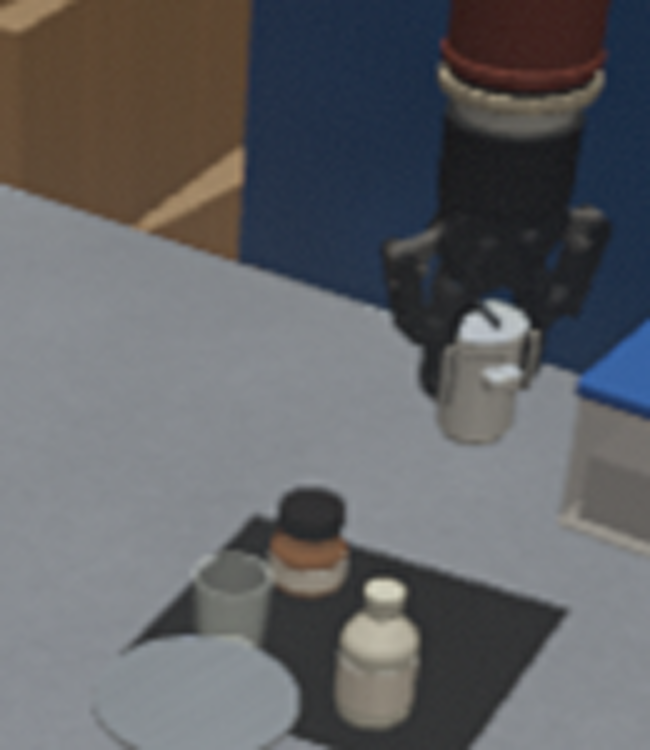

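```bash
python3 -m crank '[0,-10,10,0,0,0, 0,-35,15,0,0,0, 0,-75,15,0,0,0, 0,-120,15,0,0,0, 0,-165,15,0,0,0, 0,-210,15,0,0,0, 0,-245,15,0,0,0, -1,-272,15,0,0,0, -1,-286,15,0,0,0, -1,-289,15,0,0,0, -1,-289,10,0,0,0, -1,-289,5,0,0,0, -1,-289,0,0,0,0, -1,-289,-5,0,0,0, -1,-289,-10,0,0,0, -1,-289,-15,0,0,0, -1,-289,-20,0,0,0, -1,-289,-20,0,0,0, -1,-289,-20,0,0,0]'; python3 - <<'E'
from h import *
g=grab("scene");crop(g,180,60,330,220,5,'p1.png')
g=grab("top");crop(g,180,140,320,260,5,'p1t.png');print(r.get_obs()['wrist_force'])
E
```

```text
time: 6.65
eef_pos: [551.2, 106.6, 324.7]
tcp_rot: [0.282, 0.959, -0.0, -0.0]
wrist_force: [0.2, 0.1, -2.1]
finger_gap: 46.8
[-0.39840298  0.16509985 -1.78043287]
```

View pics/p1.png

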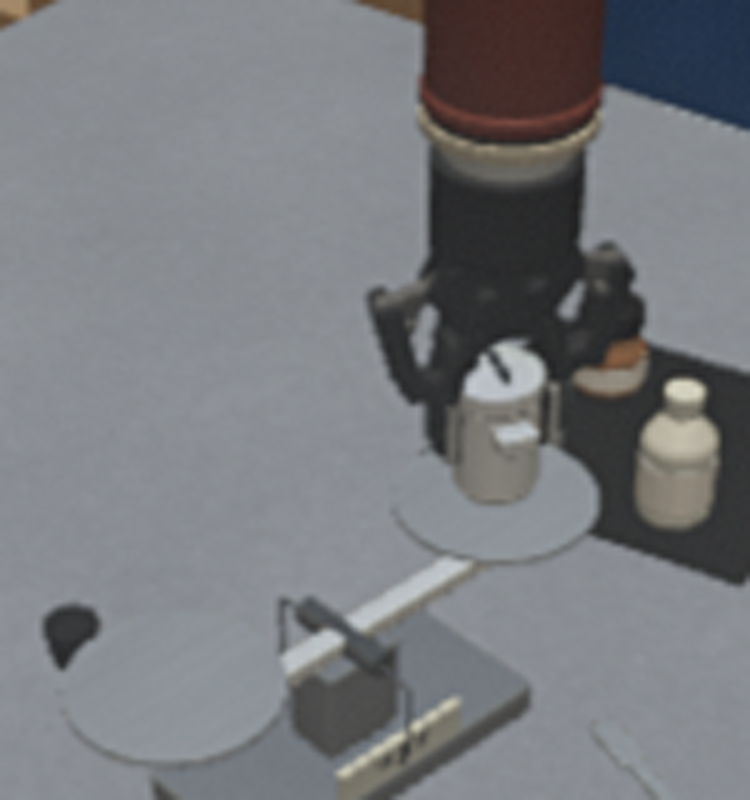

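View pics/p1t.png

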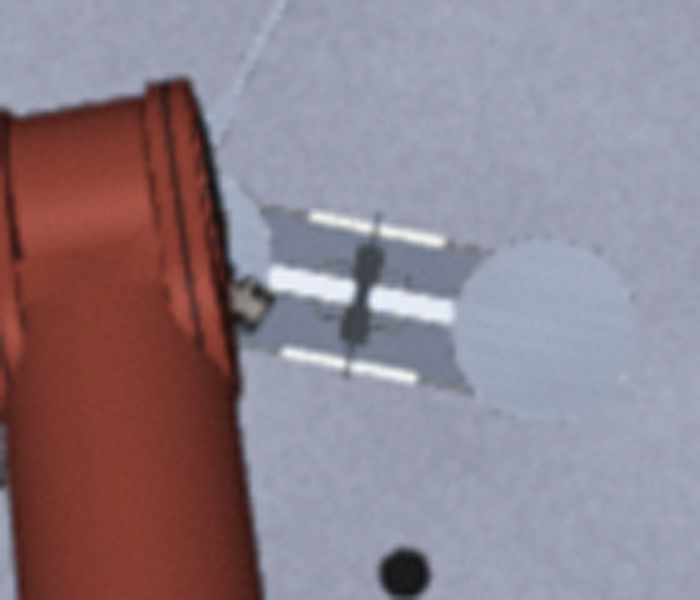

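```bash
python3 -m crank '[0,0,-3,0,0,0, 0,0,-6,0,0,0, 0,0,-9,0,0,0, 0,0,-12,0,0,0, 0,0,-15,0,0,0, 0,0,-18,0,0,0, 0,0,-21,0,0,0, 0,0,-24,0,0,0, 0,0,-27,0,0,0, 0,0,-29,0,0,0, 0,0,-31,0,0,0, 0,0,-33,0,0,0, 0,0,-34,0,0,0, 0,0,-34,0,0,0, 0,0,-34,0,0,0]'; python3 - <<'E'
from h import *
w=[]
for i in range(5):
    g=grab("scene"); o=r.get_obs(); w.append(o['wrist_force'])
print(np.mean(w,0),o['eef_pos'])
crop(g,180,60,330,220,5,'p2.png')
E
```

```text
time: 8.25
eef_pos: [551.2, 106.6, 290.8]
tcp_rot: [0.282, 0.959, 0.0, 0.0]
wrist_force: [-0.8, -0.8, -0.9]
finger_gap: 46.9
[-0.17062722 -1.24211052 -0.1828538 ] [551.17103389 106.62991966 290.78724112]
```

View pics/p2.png

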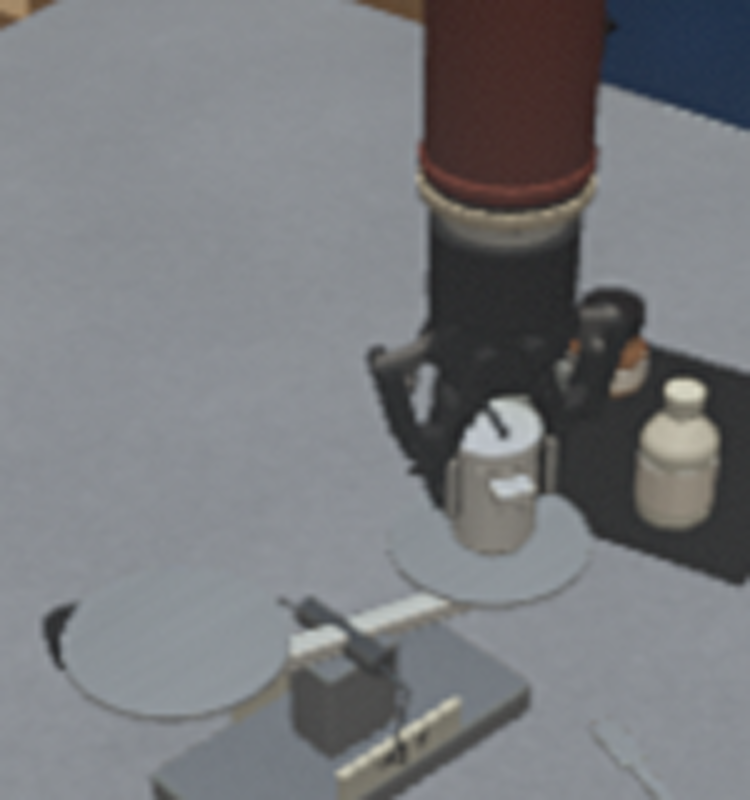

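```bash
python3 -m crank '[0,0,0,0,0,0, 0,0,0,0,0,0, 0,0,0,0,0,0, 0,0,0,0,0,0, 0,0,0,0,0,0, 0,0,0,0,0,0, 0,0,0,0,0,0]' 1; python3 - <<'E'
from h import *
g=grab("scene"); crop(g,180,60,330,220,5,'p3.png')
E
```

```text
time: 9.2
eef_pos: [551.2, 106.6, 290.7]
tcp_rot: [0.282, 0.959, -0.0, -0.0]
wrist_force: [0.8, 0.1, -0.3]
finger_gap: 84.8
```

View pics/p3.png

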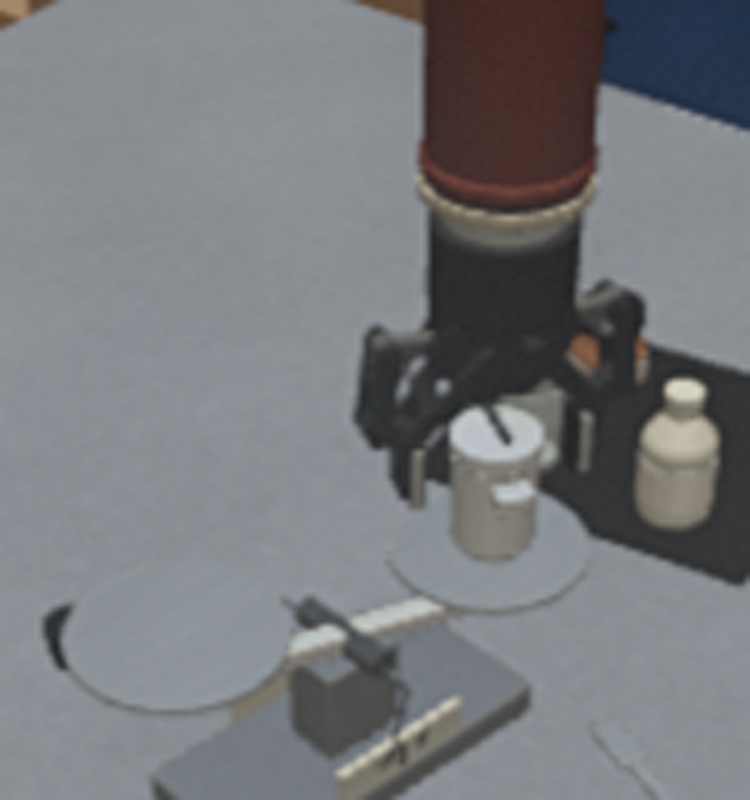

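```bash
python3 -m crank '[0,0,10,0,0,0, 0,0,35,0,0,0, 0,0,70,0,0,0, 0,0,100,0,0,0, 0,0,115,0,0,0, -8,-15,115,0,0,0, -20,-80,115,0,0,0, -30,-120,115,0,0,0, -30,-120,115,0,0,0]'; python3 - <<'E'
from h import *
print(r.get_obs()['q'].round(2),r.get_obs()['eef_pos'])
g=grab("scene"); crop(g,170,100,320,240,5,'p4.png')
g=grab("top"); crop(g,180,140,320,260,5,'p4t.png')
E
```

```text
time: 10.15
eef_pos: [519.0, -20.7, 404.7]
tcp_rot: [0.286, 0.958, -0.001, -0.001]
wrist_force: [-0.8, -0.6, 0.7]
finger_gap: 85.6
[-0.46  0.06  0.44  1.8  -0.02  1.29  0.97] [519.02676874 -20.66615351 404.73780498]
```

View pics/p4.png

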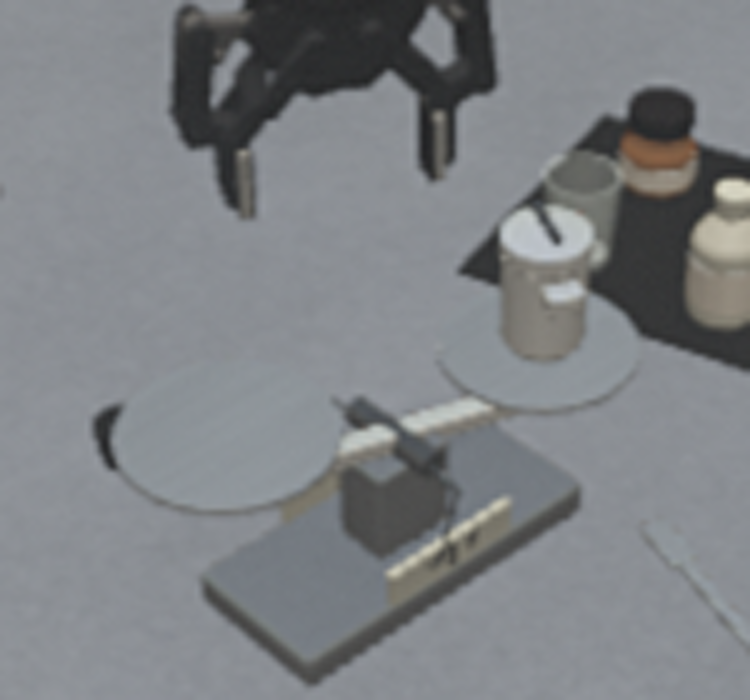

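View pics/p4t.png

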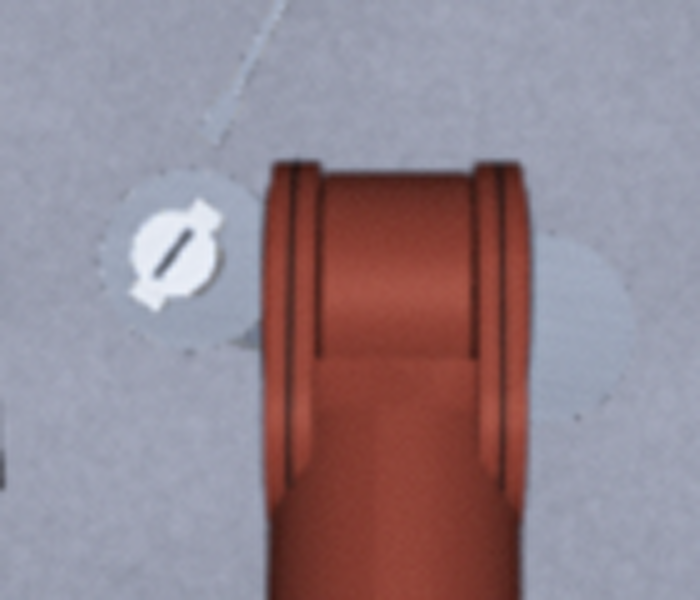

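```bash
python3 -m crank '[-3,-15,0,0,0,0, -8,-45,0,0,0,0, -15,-85,0,0,0,0, -22,-130,0,0,0,0, -30,-175,0,0,0,0, -38,-215,-10,0,0,0, -43,-250,-30,0,0,0, -47,-270,-60,0,0,0, -47,-276.5,-90,0,0,0, -47,-276.5,-105,0,0,0, -47,-276.5,-105,0,0,0, -47,-276.5,-105,0,0,0]' 0.18; python3 - <<'E'
from h import *
print(r.get_obs()['q'].round(2),r.get_obs()['eef_pos'])
g=grab("scene"); crop(g,75,160,215,320,5,'t1.png')
g=grab("top"); crop(g,310,160,400,260,6,'t1t.png')
E
```

```text
time: 11.45
eef_pos: [474.9, -289.0, 301.3]
tcp_rot: [0.281, 0.96, -0.0, 0.0]
wrist_force: [-0.9, 0.0, 1.3]
finger_gap: 50.8
[-0.11  0.26  0.66  1.85 -0.18  1.09  1.62] [ 474.87943161 -289.03103407  301.29336073]
```

View pics/t1.png

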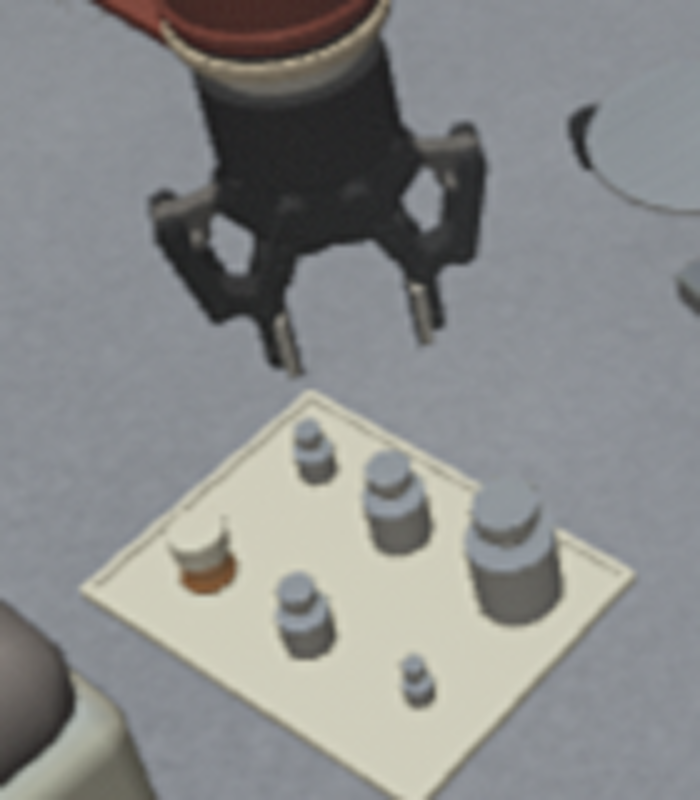

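View pics/t1t.png

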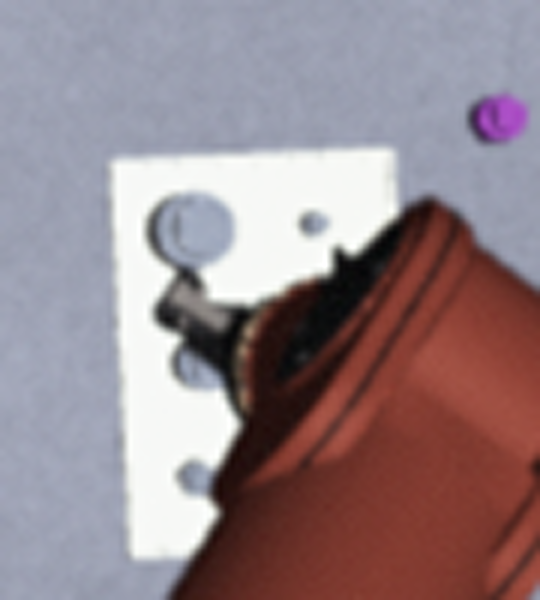

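```bash
python3 - <<'E'
from h import *
g=grab("scene")
for z in(130,135):
  a=ray(g,296/5+75,374/5+160,z);b=ray(g,430/5+75,340/5+160,z);print(a.round(1),b.round(1),((a+b)/2).round(1))
E
```

```text
[ 463.6 -316.1  130. ] [ 495.  -266.3  130. ] [ 479.3 -291.2  130. ]
[ 467.9 -318.6  135. ] [ 499.1 -269.2  135. ] [ 483.5 -293.9  135. ]
```

```bash
python3 -m crank '[0,0,-15,0,0,0, 0,0,-40,0,0,0, 0,0,-65,0,0,0, 0,0,-90,0,0,0, 0,0,-108,0,0,0, 0,0,-118,0,0,0, 0,0,-118,0,0,0, 0,0,-118,0,0,0]'; python3 - <<'E'
from h import *
g=grab("scene"); crop(g,75,160,215,320,5,'t2.png')
E
```

```text
time: 12.4
eef_pos: [474.4, -290.1, 183.2]
tcp_rot: [0.282, 0.959, -0.0, 0.0]
wrist_force: [-0.5, -0.3, 1.2]
finger_gap: 50.5
```

View pics/t2.png

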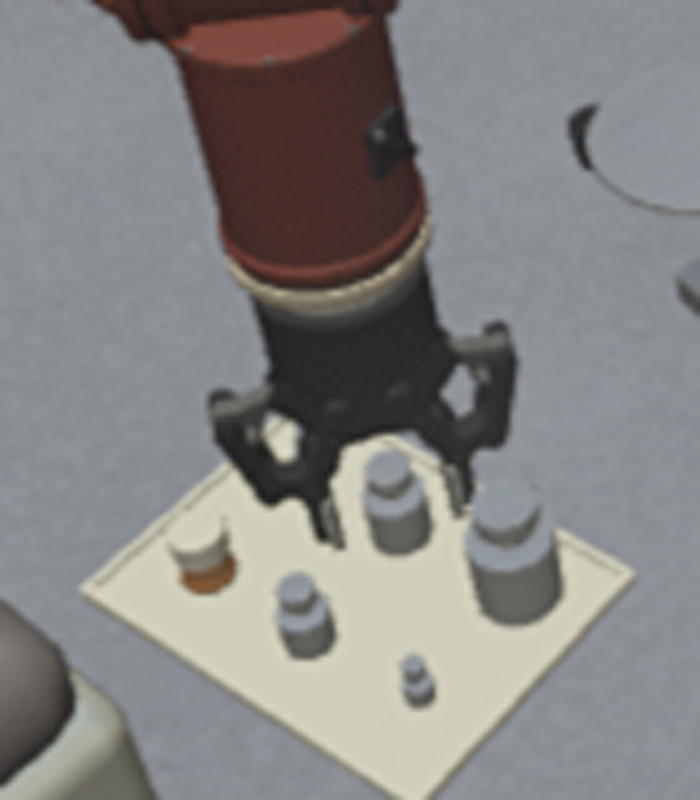

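```bash
python3 -m crank '[0,0,0,0,0,0, 0,0,0,0,0,0, 0,0,0,0,0,0, 0,0,0,0,0,0, 0,0,0,0,0,0, 0,0,0,0,0,0, 0,0,10,0,0,0, 0,0,35,0,0,0, 0,0,70,0,0,0, 0,0,105,0,0,0, 0,0,140,0,0,0, 0,0,165,0,0,0, 0,0,175,0,0,0, 0,0,175,0,0,0]' -1 40; python3 - <<'E'
from h import *
w=[]
for i in range(5):
    g=grab("scene"); o=r.get_obs(); w.append(o['wrist_force'])
print(np.mean(w,0),o['eef_pos'],o['finger_gap'])
crop(g,75,130,235,300,5,'t3.png')
E
```

```text
time: 13.85
eef_pos: [474.3, -290.0, 359.0]
tcp_rot: [0.282, 0.959, 0.0, 0.001]
wrist_force: [-0.3, -0.3, -2.2]
finger_gap: 28.8
[ 0.22361132 -0.17048482 -1.89002248] [ 473.87032515 -289.58707123  356.24441734] 29.332077828079314
```

View pics/t3.png

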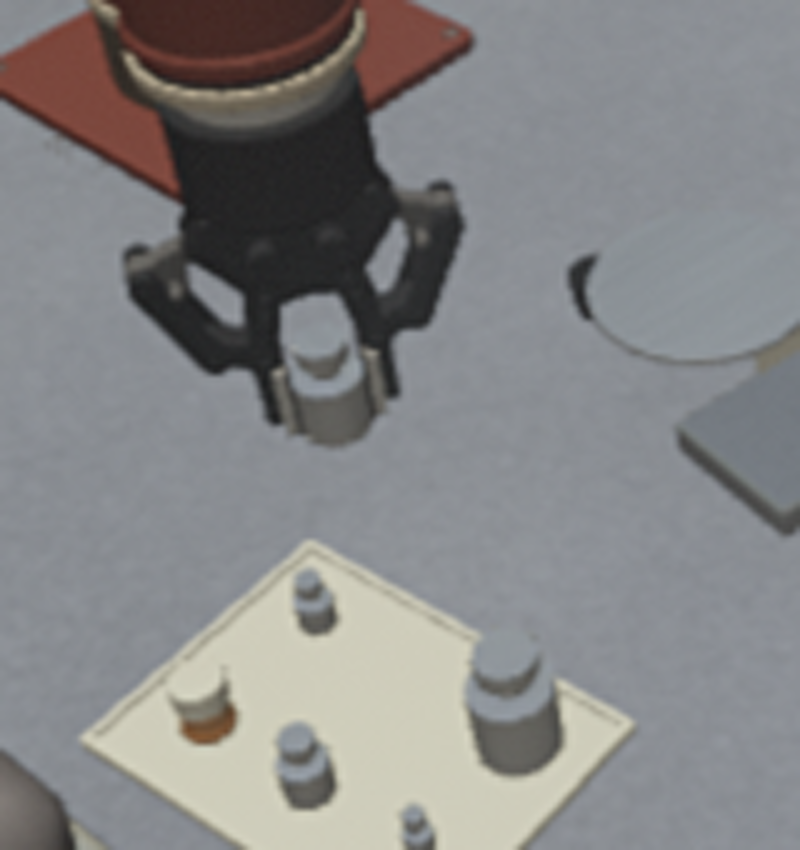

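```bash
python3 -m crank '[1,10,0,0,0,0, 4,35,0,0,0,0, 8,75,0,0,0,0, 12,115,0,0,0,0, 16,155,0,0,0,0, 18,180,0,0,0,0, 19,193,0,0,0,0, 19,193,-5,0,0,0, 19,193,-12,0,0,0, 19,193,-17,0,0,0, 19,193,-20,0,0,0, 19,193,-20,0,0,0]'; python3 - <<'E'
from h import *
g=grab("scene"); crop(g,160,70,320,230,5,'q1.png');print(r.get_obs()['eef_pos'])
E
```

```text
time: 15.3
eef_pos: [492.9, -97.7, 337.0]
tcp_rot: [0.283, 0.959, -0.0, -0.001]
wrist_force: [1.1, -0.3, -1.4]
finger_gap: 29.1
[493.03835372 -97.54294578 337.43128181]
```

View pics/q1.png

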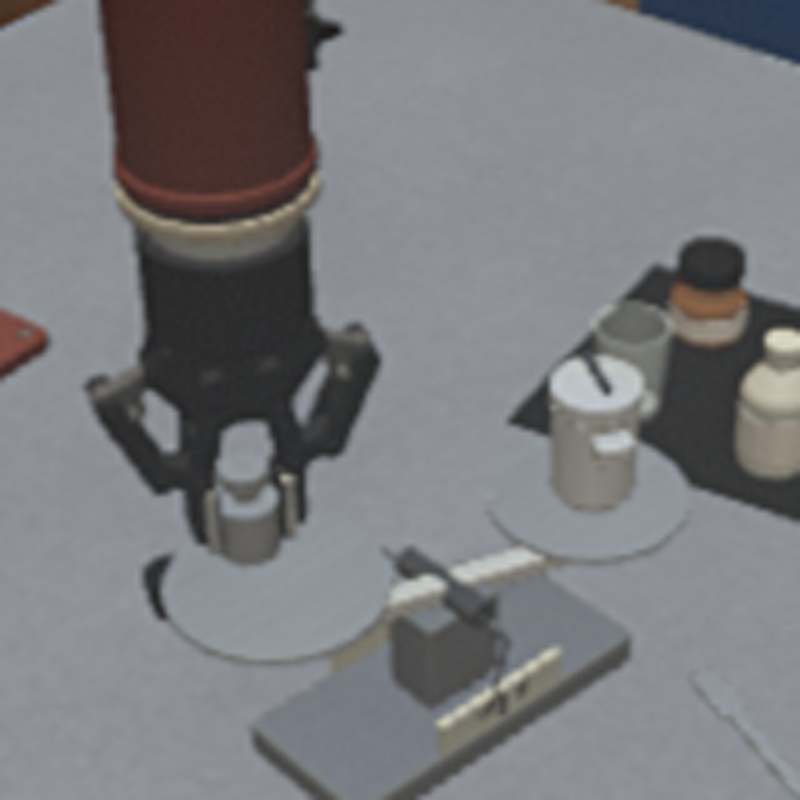

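```bash
python3 -m crank '[0,0,-3,0,0,0, 0,0,-6,0,0,0, 0,0,-9,0,0,0, 0,0,-12,0,0,0, 0,0,-15,0,0,0, 0,0,-18,0,0,0, 0,0,-21,0,0,0, 0,0,-23,0,0,0, 0,0,-25,0,0,0, 0,0,-25,0,0,0, 0,0,-25,0,0,0, 0,0,-25,0,0,0]'; python3 - <<'E'
from h import *
w=[]
for i in range(5):
    g=grab("scene"); o=r.get_obs(); w.append(o['wrist_force'])
print(np.mean(w,0),o['eef_pos'],o['finger_gap'])
crop(g,160,70,320,230,5,'q2.png')
E
```

```text
time: 16.55
eef_pos: [493.1, -96.8, 312.8]
tcp_rot: [0.282, 0.959, 0.0, -0.0]
wrist_force: [-0.1, -0.4, 0.2]
finger_gap: 28.8
[-0.86745482 -0.28539706 -0.22116821] [493.13756448 -96.83967182 312.73059392] 29.051737865366047
```

View pics/q2.png

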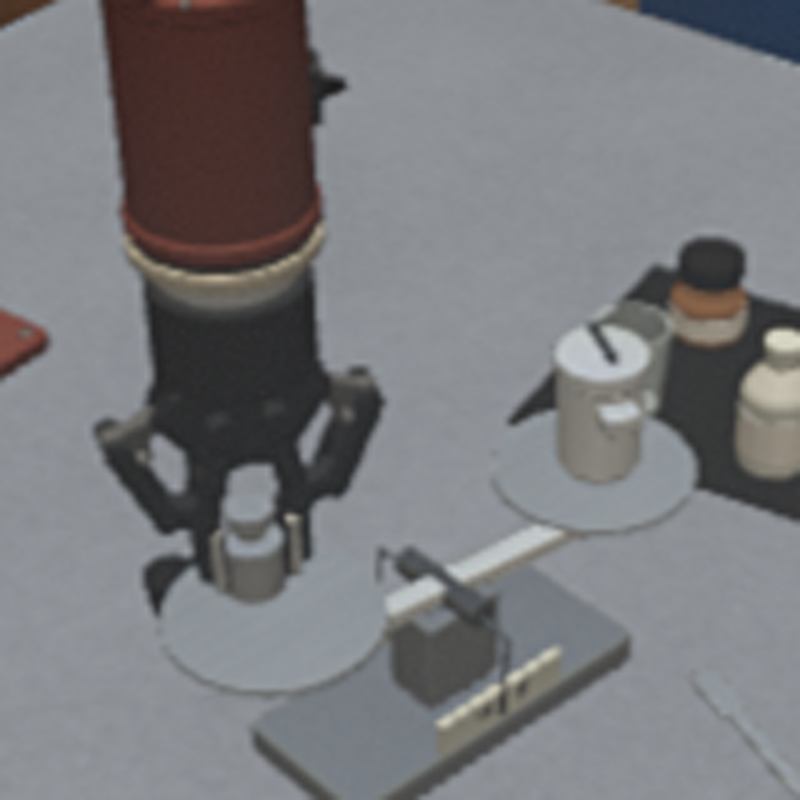

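```bash
python3 -m crank '[0,0,0,0,0,0, 0,0,0,0,0,0, 0,0,0,0,0,0, 0,0,0,0,0,0, 0,0,20,0,0,0, 0,0,55,0,0,0, 0,0,80,0,0,0, -4,-20,85,0,0,0, -13,-60,85,0,0,0, -25,-105,85,0,0,0, -40,-145,85,0,0,0, -55,-175,75,0,0,0, -75,-190,60,0,0,0, -79,-191.5,30,0,0,0, -79,-191.5,0,0,0,0, -79,-191.5,-20,0,0,0, -79,-191.5,-20,0,0,0]' 0.18; python3 - <<'E'
from h import *
print(r.get_obs()['eef_pos'])
g=grab("scene"); crop(g,180,120,310,230,6,'q3.png'); crop(g,75,160,215,320,5,'t4.png');cv2.imwrite('pics/q3f.png',g['pixels'])
g=grab("top"); crop(g,190,150,315,240,6,'q3t.png')
E
```

```text
time: 18.5
eef_pos: [413.3, -287.7, 290.4]
tcp_rot: [0.282, 0.959, -0.0, -0.002]
wrist_force: [0.0, 1.3, -0.2]
finger_gap: 50.5
[ 413.27302141 -287.73570074  290.44289566]
```

View pics/q3.png

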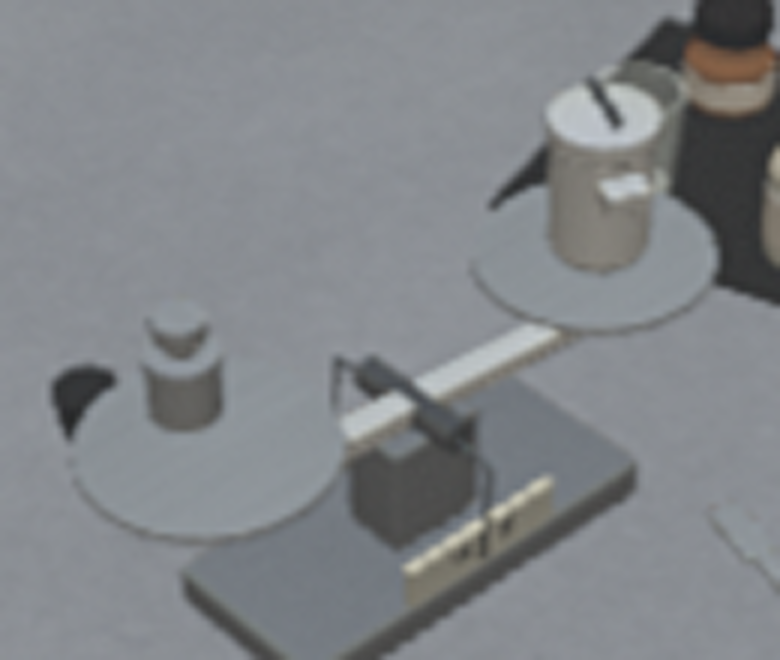

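View pics/q3t.png

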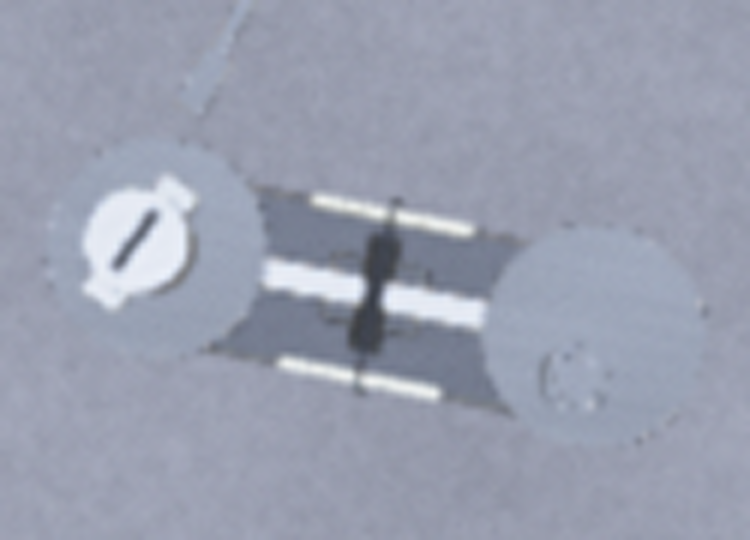

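View pics/t4.png

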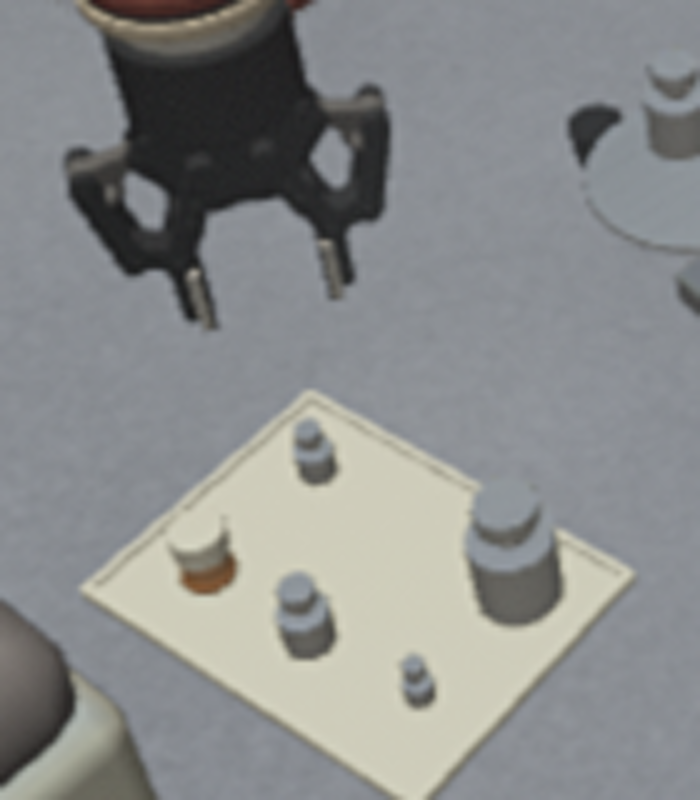

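The 200 g stands well on the right pan, and the left pan is still low by a few pixels. I'll measure the tilt from how far the pan rims have moved since the level starting picture.

```bash
cat > tilt.py <<'E'
from h import *
def edge(im,u,v):
    g=cv2.cvtColor(im,cv2.COLOR_BGR2GRAY).astype(float)
    p=g[v-12:v+13,u-4:u+5].mean(1); P=np.interp(np.arange(0,24,.05),np.arange(25),p)
    return v-12,p
def meas(g):
    # dense shift: match rim patch between level picture and now, vertical only
    a=cv2.imread('pics/scene0.png');b=g['pixels']
    for n,(u,v),c in(('R',(215,212),(514,-111)),('L',(282,171),(551,106.5))):
        t=a[v-5:v+5,u-14:u+14]
        R=cv2.matchTemplate(b[v-20:v+20,u-14:u+14],t,cv2.TM_SQDIFF_NORMED)[:,0]
        i=R.argmin(); x=np.array(R[max(i-1,0):i+2])
        d=(x[0]-x[2])/(2*(x[0]-2*x[1]+x[2])) if len(x)==3 else 0
        sh=i+d-15
        s=1 if n=='R' else -1
        best=[]
        for ang in np.arange(-.29,.29,.001):
            # positive: left up
            ux=np.array([.169,.986]); cc=np.array([532.5,-2.2])
            def rim(al):
                s2=-1 if n=='R' else 1
                pc=np.r_[cc+s2*ux*110*np.cos(al), 120+s2*110*np.sin(al)]
                pc[:2]+=55*np.array([.66,-.75]); return proj(g,pc)[1]
            best.append((abs(rim(ang)-rim(0)-sh),ang))
        an=min(best)[1]
        print(n,'shift px',round(sh,2),'angle',round(an,3),'g',round(an/np.cos(an)/.0015,1),'res',R[i].round(4))
if __name__=='__main__': meas(grab('scene'))
E
python3 tilt.py
```

```text
R shift px -2.82 angle -0.08 g -53.5 res 0.0024
L shift px 2.51 angle -0.074 g -49.5 res 0.0052
```

```bash
python3 -m crank '[0,0,-15,0,0,0, 0,0,-40,0,0,0, 0,0,-65,0,0,0, 0,0,-90,0,0,0, 0,0,-105,0,0,0, 0,0,-112,0,0,0, 0,0,-112,0,0,0, 0,0,-112,0,0,0]' -0.06; python3 - <<'E'
from h import *
g=grab("scene"); crop(g,75,160,215,320,5,'t5.png')
E
```

```text
time: 19.45
eef_pos: [414.6, -288.7, 181.7]
tcp_rot: [0.282, 0.959, -0.0, 0.001]
wrist_force: [0.1, 0.2, 0.2]
finger_gap: 40.3
```

View pics/t5.png

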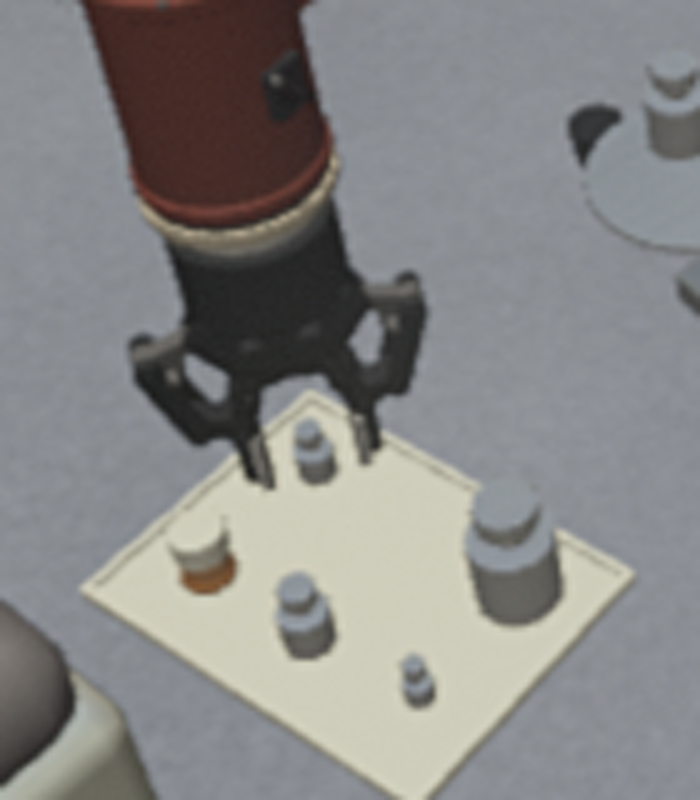

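Good straddle. Next: close, lift and check.

```bash
python3 -m crank '[0,0,0,0,0,0, 0,0,0,0,0,0, 0,0,0,0,0,0, 0,0,0,0,0,0, 0,0,0,0,0,0, 0,0,0,0,0,0, 0,0,10,0,0,0, 0,0,35,0,0,0, 0,0,70,0,0,0, 0,0,105,0,0,0, 0,0,140,0,0,0, 0,0,165,0,0,0, 0,0,175,0,0,0, 0,0,175,0,0,0]' -1 30; python3 - <<'E'
from h import *
g=grab("scene");o=r.get_obs();print(o['eef_pos'],o['finger_gap'],o['wrist_force'])
crop(g,55,120,215,280,5,'t6.png')
E
```

```text
time: 20.9
eef_pos: [414.3, -288.6, 357.0]
tcp_rot: [0.282, 0.959, 0.0, 0.001]
wrist_force: [0.7, -0.4, -0.6]
finger_gap: 18.1
[ 414.04303453 -288.25206177  355.61598132] 17.835381931702184 [ 0.02253096  0.30211772 -1.35280945]
```

View pics/t6.png

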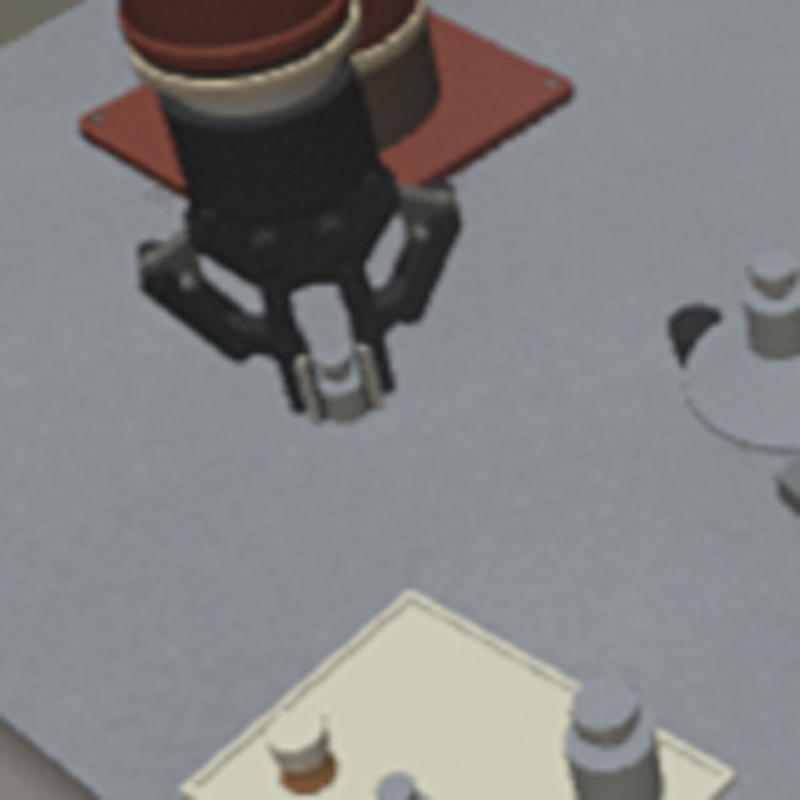

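```bash
python3 -m crank '[5,8,0,0,0,0, 20,30,0,0,0,0, 42,65,0,0,0,0, 66,100,0,0,0,0, 88,135,0,0,0,0, 104,159,0,0,0,0, 111,169.5,0,0,0,0, 111,169.5,-10,0,0,0, 111,169.5,-22,0,0,0, 111,169.5,-32,0,0,0, 111,169.5,-38,0,0,0, 111,169.5,-38,0,0,0]'; python3 - <<'E'
from h import *
g=grab("scene"); crop(g,160,70,320,230,5,'q4.png');print(r.get_obs()['eef_pos'])
E
```

```text
time: 22.15
eef_pos: [524.4, -119.7, 316.5]
tcp_rot: [0.283, 0.959, -0.0, -0.001]
wrist_force: [0.1, 0.1, -0.3]
finger_gap: 18.1
[ 524.73949261 -119.55261698  317.29500282]
```

View pics/q4.png

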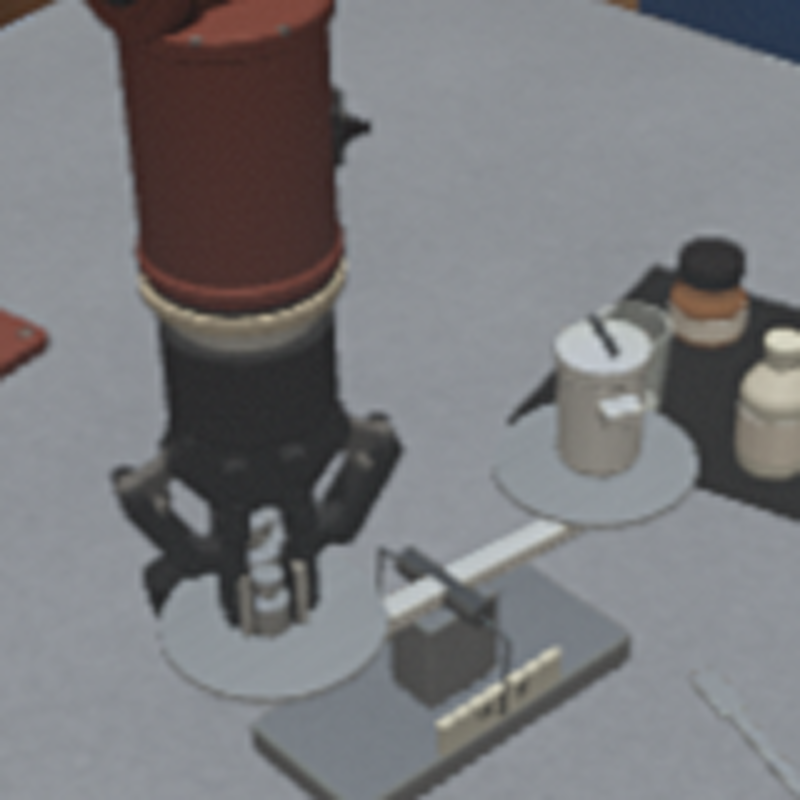

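```bash
python3 -m crank '[0,0,-3,0,0,0, 0,0,-6,0,0,0, 0,0,-9,0,0,0, 0,0,-11,0,0,0, 0,0,-13,0,0,0, 0,0,-15,0,0,0, 0,0,-16,0,0,0, 0,0,-16,0,0,0, 0,0,-16,0,0,0, 0,0,-16,0,0,0]'; python3 - <<'E'
from h import *
from tilt import meas
w=[]
for i in range(5):
    g=grab("scene"); o=r.get_obs(); w.append(o['wrist_force'])
print(np.mean(w,0),o['eef_pos']); meas(g)
crop(g,160,100,320,220,5,'q5.png')
E
```

```text
time: 23.2
eef_pos: [525.2, -118.9, 301.8]
tcp_rot: [0.282, 0.959, -0.0, 0.0]
wrist_force: [1.1, -0.7, -0.8]
finger_gap: 18.0
[-0.29535798 -0.28997093 -0.50009259] [ 525.19726198 -118.86062275  301.76165087]
R shift px -1.08 angle -0.031 g -20.7 res 0.0037
L shift px 1.09 angle -0.032 g -21.3 res 0.0037
```

View pics/q5.png

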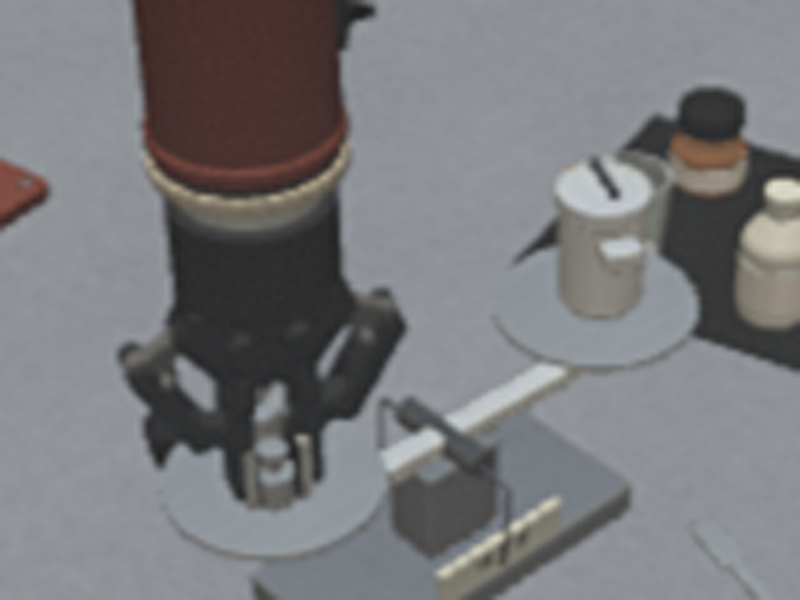

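```bash
python3 -m crank '[0,0,0,0,0,0, 0,0,0,0,0,0, 0,0,0,0,0,0, 0,0,0,0,0,0, 0,0,15,0,0,0, 0,0,45,0,0,0, 0,0,70,0,0,0, 2,-20,80,0,0,0, 6,-60,80,0,0,0, 10,-100,80,0,0,0, 14,-145,80,0,0,0, 18,-185,60,0,0,0, 21,-215,30,0,0,0, 23,-229,5,0,0,0, 23,-229,-10,0,0,0, 23,-229,-10,0,0,0, 23,-229,-10,0,0,0]' -0.06; python3 - <<'E'
from h import *
from tilt import meas
print(r.get_obs()['eef_pos'])
for i in range(3): g=grab("scene");meas(g)
crop(g,180,120,310,230,6,'q6.png'); crop(g,75,160,235,320,5,'t7.png')
g=grab("top"); crop(g,190,150,315,240,6,'q6t.png')
E
```

```text
time: 25.15
eef_pos: [548.8, -346.8, 292.4]
tcp_rot: [0.281, 0.96, 0.0, 0.0]
wrist_force: [0.1, -0.3, -0.4]
finger_gap: 40.2
[ 548.76327865 -346.76119691  292.39611862]
R shift px -0.06 angle -0.002 g -1.3 res 0.0028
L shift px 0.15 angle -0.004 g -2.7 res 0.0033
R shift px -0.06 angle -0.002 g -1.3 res 0.0028
L shift px 0.15 angle -0.005 g -3.3 res 0.0033
R shift px -0.06 angle -0.002 g -1.3 res 0.0028
L shift px 0.15 angle -0.004 g -2.7 res 0.0033
```

View pics/q6.png

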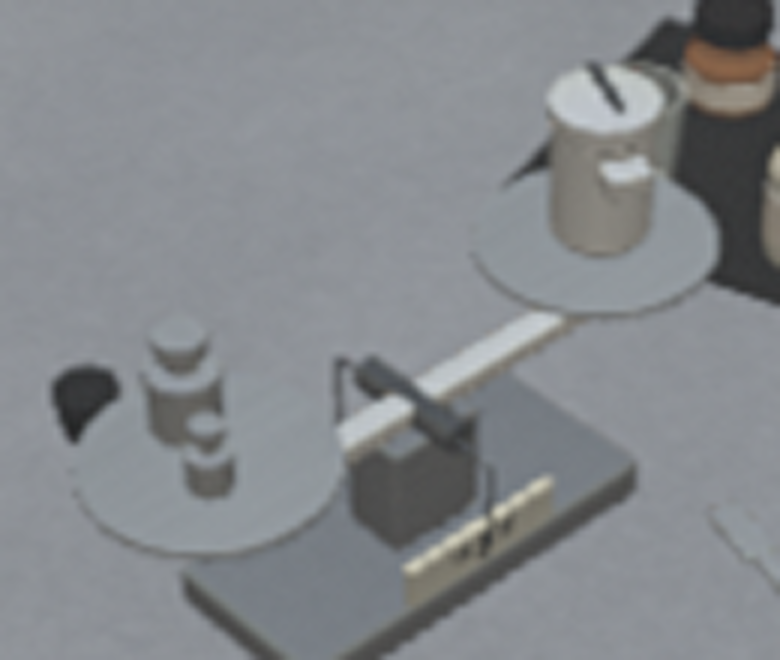

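View pics/t7.png

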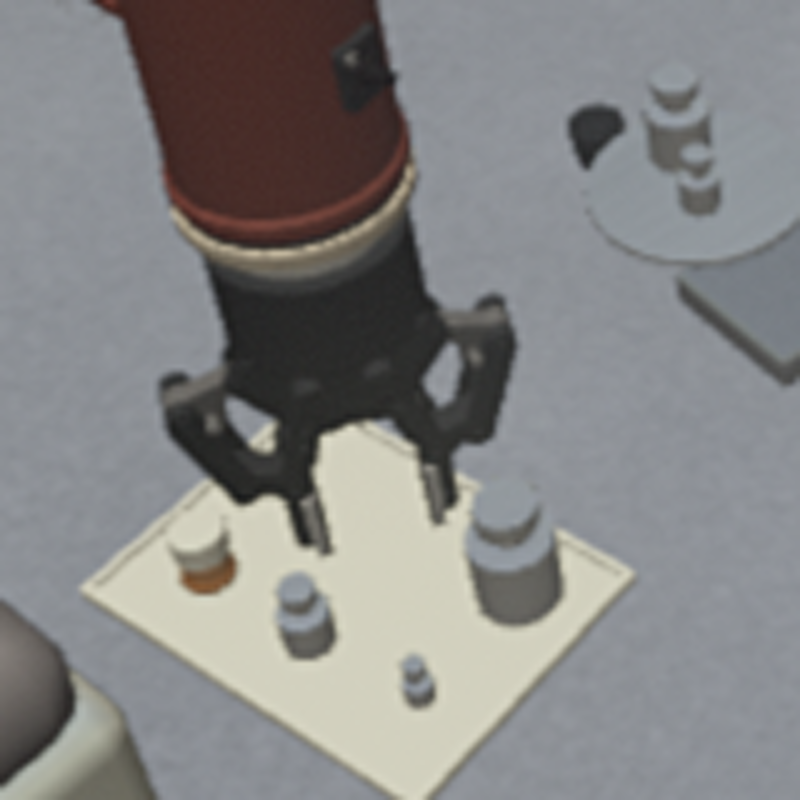

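View pics/q6t.png

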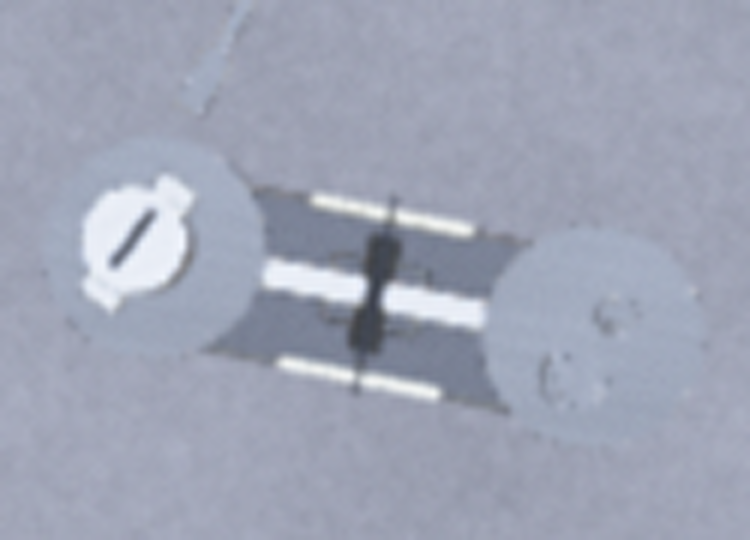

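The beam is level within about 3 g on both pan rims and steady over three readings. The pointer sits over the middle block at (487,543) in the crop. Everything stands upright and the gripper is clear, so I'm handing in.

```bash
python3 -m crank '[0,0,30,0,0,0, 0,0,60,0,0,0, 0,0,60,0,0,0, 0,0,60,0,0,0]'; python3 tilt.py; python3 -c "
from bench import r
print(r.close_job())"
```

```text
time: 25.75
eef_pos: [548.4, -347.7, 353.0]
tcp_rot: [0.282, 0.959, 0.0, 0.001]
wrist_force: [0.6, -0.3, -0.4]
finger_gap: 39.9
R shift px -0.08 angle -0.002 g -1.3 res 0.0023
L shift px 0.15 angle -0.004 g -2.7 res 0.0027
the job is handed in; nothing more can be done
None
```

The counterweight is 250 g. The bucket stands on the left pan and the 200 g and 50 g weights stand side by side on the right pan. I handed the job in at about 26 s of the 72 s allowed.

- **Beam:** my last check, from how far the pan rims moved since the level starting picture, put it at -0.002 to -0.004 rad. That is 1–3 g heavy on the bucket side, and three earlier readings matched it. The pointer was over the scale's dark middle block.
- **Other objects:** the unused 100 g and 20 g weights were never touched and stand in the tray. In the pictures, the bystanders I could see and the gripper were undisturbed and clear.
- **Disagreement:** the wrist force when I lifted the bucket suggested about 270 g, against 250 g from the balance. I went with the balance, because the wrist reading was noisy (about ±0.4 N, or 40 g).

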